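# Hook a sample plate and hang it on the drying rail

### The job

Take the S-hook by its white grip, feel its prong through the small hole in the hanger strip of the sample plate standing in the sprung rack, lift the plate out on the hook and hang the hook over the bar of the drying rail, so that the plate hangs free from it. Be gentle: press on the plate only lightly, touch the plate with the hook only and leave the loose flange and the small bottle where they are.

Things in the scene. Friction and masses are not known exactly. Their poses are not given: they have to be found in the camera images.
- hook_grip (a point): Centre of the S-hook's white grip, a block 22 (x) x 10 (y) x 36 (z) mm on top of the hook; z up. Below it an S of round 4 mm steel wire lies in the plane y = 0; hook and grip are 101 mm tall, about 45 g. It stands upright in a slot 34 mm deep in a blue stand. The shank runs aslant from the back of the prong (x -13, 68 mm below this point) to x +13 (44 mm below), then up to the arch.
- hook_tip (a point): Centre of the ball (5.5 mm across) at the tip of the S-hook's prong: 17.5 mm to +x of and 78.5 mm below the grip's centre, same axes. The prong's axis is level from x -4 to x +14 mm from the grip, 81 mm below the grip's centre, then turns up to the ball; prong and ball together take 7 mm of height, 76 to 83 mm below the grip's centre.
- hook_arch (a point): Crown of the S-hook's arch, on the wire's axis, 19 mm below the grip's centre, same axes. The arch spans x -13 to +13 mm; its free end at x -13 comes down to 31 mm below the grip's centre. Below that end the arch is open towards -x, down to the slanting shank, and a bar enters there.
- plate_centre (a point): Centre of the sample plate, an aluminium plate 4 mm thick (x) and 76 mm wide (y), upright in the rack's slot; with the steel hanger strip that continues it upwards it is 76 mm tall, this point 38 mm above its lower edge; z up. Front: the -x side, with a dark sample square. Hole: 26 mm above this point, its y varies (see sample_plate). Mass about 95 g, varies by 30 percent.
- sample_plate: The plate and its strip; origin at the middle of the lower edge, same axes. The strip (4 thick, 92 wide, 24 tall, flush with the plate) has one round hole 11 mm across, along x, 64 mm above this origin. The strip is set sideways with stiff friction (10 N), so the hole is anywhere from y = -20 to +20 mm: not measured, find it by feel. The plate may lean 3 degrees in the slot.
- rack: Fixed base of the rack, 114 mm wide along y, origin at the centre of its underside on the worktop, z up. Its black carriage holds the plate's lower 26 mm in a slot, square to this x axis. Pushed along +x the carriage gives way on springs, 0.7 N per mm for 14 mm, then is hard; it comes back by itself.
- s_hook: The S-hook as a whole; origin at the underside of the prong, 83 mm below the centre of the grip, same axes.
- rail: The drying rail, fixed: a grey foot with a post that holds one level steel bar. Origin on the worktop below the point rail_mid, z up.
- rail_mid (a point): Point on the axis of the rail's bar, 165 mm above the worktop, where there is room to hang something. The bar is round, 8 mm in diameter, along this point's x axis; its free end, with a small upturn, is 45 mm off to -x, its post 85 mm off to +x. Both sides of the bar and the space below are free.
- blank_flange: A loose steel blank flange, 55 mm across, 17 mm tall; origin at the centre of its underside. A bystander.
- small_bottle: A loose small brown bottle with a white cap, 34 mm across, 70 mm tall; origin at the centre of its underside. A bystander.
Mind the look-alikes: they are no part of the job. What is shaped like the s_hook but green or pink is not meant.

How it is judged (in metres and radians):
On the way, in this order (a step that is already met when the one before it is completed fails the run):
1. the S-hook is lifted out of its stand (height (world z) of s_hook above 0.05 m and contact force between the fingers and s_hook above 1 N), for 0.2 s.
2. the plate is lifted clear of the rack and hangs on the held hook (height (world z) of sample_plate above 0.05 m and contact force between sample_plate and s_hook above 0.2 N and contact force between the fingers and s_hook above 1 N and contact force between sample_plate and rack below 0.05 N), for 0.2 s.
At the end, for the whole second after the job is handed in: The hook hangs on the bar (grip within 70 mm of rail_mid in plan, grip centre above 175 mm), the plate hangs on the hook alone, its lower edge over 25 mm up and not touching the rail; hook within 0.6, plate within 0.8 rad of upright, both slower than 50 mm/s (contact force between s_hook and rail above 0.3 N and contact force between sample_plate and s_hook above 0.2 N and contact force between sample_plate and rail below 0.05 N and height (world z) of sample_plate above 0.025 m and horizontal distance between hook_grip and rail_mid below 0.07 m and height (world z) of hook_grip above 0.175 m and angle between plate_centre's own z axis and vertical below 0.8 rad and angle between hook_grip's own z axis and vertical below 0.6 rad and linear speed of each of sample_plate, s_hook below 0.05 m/s).
It fails at once if the hook presses on the plate with more than 10 N (contact force between s_hook and sample_plate above 10 N).
It fails at once if the gripper touches the plate (contact force between the fingers and sample_plate above 0.5 N).
It fails at once if the loose flange is disturbed (moved 20 mm) (distance of blank_flange from where it was at the start of the episode above 0.02 m).
It fails at once if the small bottle is disturbed (moved 20 mm) (distance of small_bottle from where it was at the start of the episode above 0.02 m).
It also fails if it takes over 69 s, if anything falls off the work surface, if the arm or the gripper's body presses on something with over 40 N, if the wrist force passes 120 N, or if a joint passes its speed limit or range.

### The arm

A 6-joint arm with a two-finger parallel gripper is mounted at the origin on a cart in front of the work surface, level with it; the furniture and walls round the work are solid. World frame = base frame: x ahead of the robot, y to its left, z up, the work surface at z = 0. Lengths are in m, angles in degrees, forces in N, time in s.
With the tool pointing down it reaches from about 0.25 to 0.725 m from the base axis. Payload 9.7 kg.
Tool frame: the origin (TCP) lies where the fingers leave the gripper's body, on its centre line; the fingertips stand 73 mm ahead of it and the grasp point (between the pads) lies 54 mm ahead of it; y points along the fingers, x is the direction in which the jaws open and shut, and the axes are right-handed (so a half turn about y gives the same grasp; the last joint's range is limited). The gripper opens to 85 mm and grips with 20 to 120 N. Pads are 22 mm wide; open, the fingers measure 114 mm over their backs; the gripper's body (76 mm by 85 mm) begins 54 mm behind the grasp point. The pads swing forward as they close: fully open they stand 13 mm farther back than shut.
Start: joints at [-64.63, 4.979, 10.078, 95.1, 0, 90], TCP at [0.236, -0.497, 0.304] pointing down, gripper open.
Joint ranges: [-179.16, 179.16], [-48.56, 103.87], [-65.8, 70.77], [-126.05, 130.52], [-82.76, 87.17], [-180, 180]. Speed limits (degrees/s): [127.2, 127.2, 147.25, 180, 180, 180].

### API

Orientations are given as [roll, pitch, yaw] about the fixed x, y, z axes, in that order (R = Rz(yaw) Ry(pitch) Rx(roll)).
In Python, from workcell import sensors, imaging, bot, models gives the robot as it stands.
- The arm moves only by the tool arm_command, never from a script. Its argument "rows" is one flat list of numbers, 7 for each row, row after row: the shift along the tool's x, y, z in cm, then the turn, a rotation vector about the tool's x, y, z in degrees, then the gripper's target within -1 to 1 (fully open at 1, half-way at 0, shut at -1). A call has 1 to 12 rows; each row is the pose to reach, as a shift and turn from the pose commanded when the call began, along the tool's axes at that moment; what a row does not reach only later rows make up. A row lasts 1/12 s, in which the tool goes at most 41.7 mm and 7.16 degrees, less where a joint would pass 70% of its speed; a pose out of reach is approached as far as the arm can. A call with a gripper value outside its range is refused whole. The fingers move at their own pace and stop on an object; "force" is the grip in N (left out, the last holds). Time passes only in rows, so rows that repeat a pose let the fingers close. It gives the time, the measured TCP pose, the force and the opening at its end, in the units of the state.
- sensors.get_obs(): the state, without advancing time (a new reading comes with each control period).
- imaging.camera(name): name is "scene" or "top"; returns a dict with "pixels" (384x512x3 uint8, blue, green, red), "z_map" (384x512 float32, m along the optical axis (not along the pixel's ray), 0 where there is no reading), "camera_matrix" (3x3 intrinsics, pixels), "world_from_camera" (4x4, takes a point from camera to world coordinates). Camera axes: x right, y up, looking along -z (the intrinsics and any distortion apply to the point x, -y, -z); pixel columns grow to the right and rows downward; lengths in m; the calibration is good to about 2 mm. A picture is of the moment at which its call begins.
- bot.job_done(): hands the job in, once; it reports no verdict.
Trained networks look in the newest picture that a camera, given by its name, has taken for a name from the list of things; names that differ only in an ending like _2 or _b are one class to them, and where a whole thing is asked for, a point or a joint stands for the part that bears it (a point fixed in the world has none). Each returns a list of dicts, best first, with "conf" (0 to 1); they miss things now and then, are a little off and sometimes report something else, mostly with a low value. They report only what shows in the picture. A call takes as long as a camera call. They do not tell look-alikes from the thing itself.
- models.search_frame(thing, camera): "extent" ([centre column, centre row, width, height] in pixels, round what is visible of it).
- models.spot_point(thing, camera): "location" ([column, row] in pixels: a listed point, or the origin of a listed thing).
The state is a dict: "time": time; "q": joint angles; "qd": joint speeds; "joint_efforts": joint torques, N m; "ee_pos": TCP position; "tcp_rot": TCP orientation; "wrist_force": force on the tool from outside, world axes, zero at the start; "torque": the same for the moment, N m; "opening": finger opening in m.
Only numpy, scipy, OpenCV 4.12 (cv2) and the standard library are available. Lean on these libraries where they do the work, as an engineer would, in place of code of your own. Each camera call takes 0.05 s, during which the arm holds its last target.

## Working session

There is one attempt and no reset: what is moved stays moved. The work goes in short steps, Python scripts to look and compute and a tool call to move; the robot and the scene stay as the last step left them, time stands still between calls to the robot, and variables do not carry over. Pictures are saved under pics/ and viewed, and the job is handed in when it is done.

Besides the shell and the picture viewer there is one more tool, called after "Call:" as name(argument=value, ...) on one line, values as JSON. arm_command: Moves the arm, as the interface text tells. Its arguments: {"type":"object","properties":{"rows":{"type":"array","items":{"type":"number"}},"force":{"type":"number"}},"required":["rows"]}

```bash
mkdir -p pics; ls
cat > h.py <<'E'
import numpy as np, cv2
from workcell import sensors, imaging, bot, models
def shot(cam,name):
    d=imaging.camera(cam); cv2.imwrite(f'pics/{name}.png',d['pixels']); np.savez(f'pics/{name}.npz',**d); return d
def back(d,u,v,z=None):
    K=d['camera_matrix'];T=d['world_from_camera']
    if z is None:
        z=d['z_map'][int(round(v)),int(round(u))]
    x=(u-K[0,2])/K[0,0]*z; y=(v-K[1,2])/K[1,1]*z
    return (T@np.array([x,-y,-z,1]))[:3]
def ray(d,u,v):
    o=d['world_from_camera'][:3,3]; p=back(d,u,v,1.0); return o,(p-o)
def onplane(d,u,v,h):
    o,r=ray(d,u,v); t=(h-o[2])/r[2]; return o+t*r
def proj(d,p):
    K=d['camera_matrix'];T=np.linalg.inv(d['world_from_camera']); c=T@np.append(p,1)
    return np.array([K[0,0]*c[0]/-c[2]+K[0,2], K[1,1]*-c[1]/-c[2]+K[1,2]])
E
python3 - <<'E'
from h import *
for c in ['scene','top']:
    d=shot(c,c+'0'); print(c,d['camera_matrix'].round(1).tolist(),d['world_from_camera'].round(3).tolist(), {k for k in d})
    for t in ['hook_grip','hook_tip','hook_arch','plate_centre','sample_plate','rack','s_hook','rail','rail_mid','blank_flange','small_bottle']:
        print(t,[(np.round(r['location'],1).tolist(),round(r['conf'],2)) for r in models.spot_point(t,c)])
o=sensors.get_obs();print(o)
E
```

```text
pics
scene [[458.8, 0.0, 251.6], [0.0, 458.8, 190.1], [0.0, 0.0, 1.0]] [[-0.823, 0.395, -0.408, 0.184], [-0.568, -0.569, 0.595, 0.632], [0.003, 0.721, 0.692, 0.746], [0.0, 0.0, 0.0, 1.0]] {'camera_matrix', 'pixels', 'z_map', 'world_from_camera'}
hook_grip [([300.4, 213.6], 0.62), ([301.3, 264.9], 0.55), ([351.9, 225.9], 0.55), ([272.0, 281.2], 0.51)]
hook_tip [([352.2, 254.5], 0.78), ([257.7, 315.9], 0.78), ([309.3, 287.7], 0.54)]
hook_arch [([271.5, 291.6], 0.86), ([300.7, 275.7], 0.83), ([352.1, 229.8], 0.74), ([298.2, 220.1], 0.61)]
plate_centre [([197.3, 273.9], 0.71), ([196.0, 261.6], 0.64)]
sample_plate [([196.7, 270.8], 0.78), ([331.7, 205.0], 0.54)]
rack [([201.7, 280.4], 0.65)]
s_hook [([346.6, 250.9], 0.6), ([301.9, 293.2], 0.59), ([270.5, 309.6], 0.53)]
rail []
rail_mid [([244.5, 148.8], 0.72)]
blank_flange [([331.1, 205.1], 0.75), ([198.8, 258.3], 0.29)]
small_bottle [([167.7, 214.6], 0.87)]
top [[352.1, 0.0, 254.0], [0.0, 352.1, 192.0], [0.0, 0.0, 1.0]] [[-0.014, 0.993, -0.121, 0.457], [-1.0, -0.016, -0.017, 0.076], [-0.019, 0.121, 0.992, 1.063], [0.0, 0.0, 0.0, 1.0]] {'
[... 654 characters left out ...]
, 0.66)]
small_bottle [([231.0, 144.9], 0.49)]
{'time': 1.2, 'q': array([-6.46287395e+01,  4.97848322e+00,  1.00786885e+01,  9.51010191e+01,
        6.62706341e-04,  8.99998159e+01]), 'qd': array([ 0.04021125, -0.02036864,  0.05387633,  0.1362432 ,  0.00556161,
       -0.04508628]), 'joint_efforts': array([-1.19139488e-03, -5.20094883e+01,  4.64865303e+01,  1.36980794e-03,
       -5.55616907e-05, -1.96992012e-06]), 'ee_pos': array([ 0.23566243, -0.49694135,  0.3038924 ]), 'tcp_rot': array([-8.99993373e+01,  8.13826418e-04, -6.46285555e+01]), 'wrist_force': array([-1.08926693,  0.31693359, -0.37848801]), 'torque': array([-0.02560001, -0.0460897 ,  0.01002208]), 'opening': 0.08515838443965172}
```

Run:
```python
import cv2
a=cv2.imread('pics/scene0.png'); cv2.imwrite('pics/scene0b.png',cv2.resize(a[110:350,120:400],None,fx=2.8,fy=2.5*1.0,interpolation=cv2.INTER_CUBIC)[:600,:800])
a=cv2.imread('pics/top0.png'); cv2.imwrite('pics/top0b.png',cv2.resize(a[100:310,160:420],None,fx=3,fy=3*.95,interpolation=cv2.INTER_CUBIC)[:600,:800])
```

```text
(no output)
```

View pics/scene0.png

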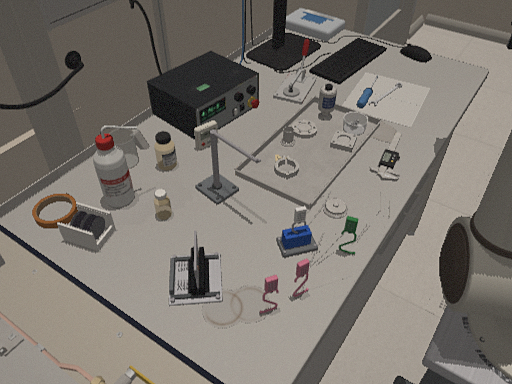

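View pics/scene0b.png

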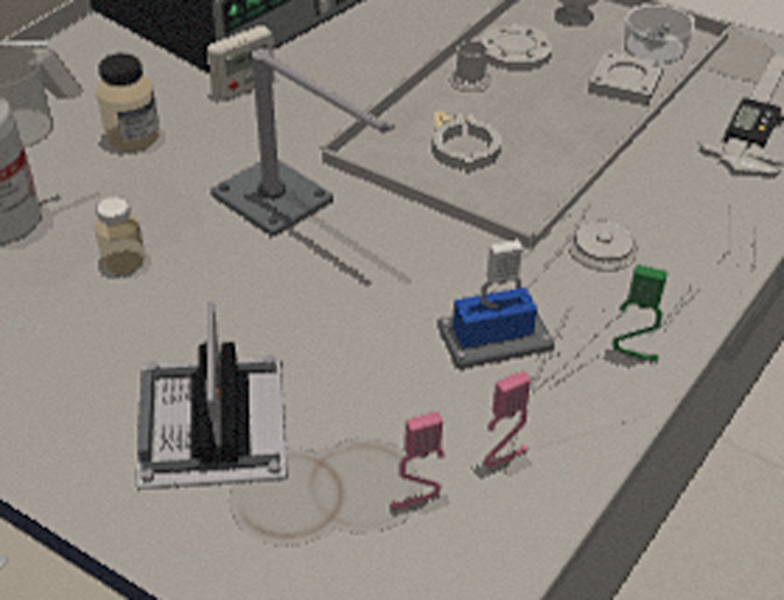

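View pics/top0b.png

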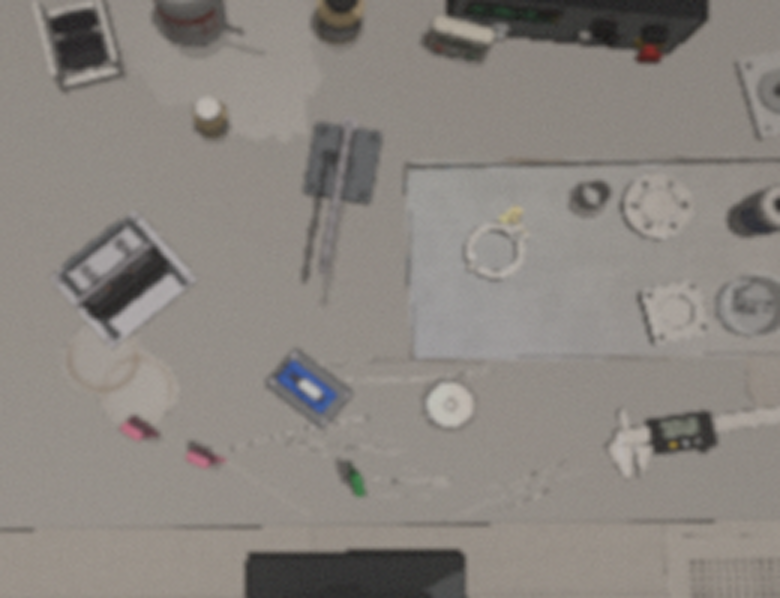

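View pics/top0.png

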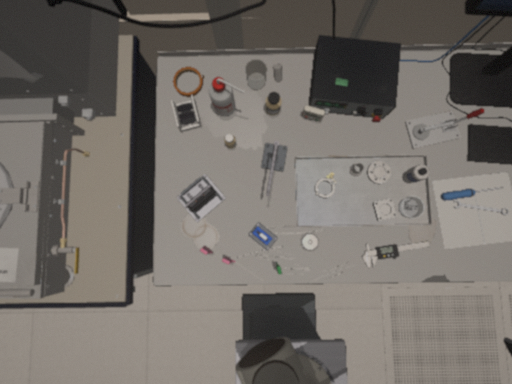

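Run:
```python
from h import *
d=dict(np.load('pics/scene0.npz')); a=d['pixels']
c=[cv2.resize(a[200:260,270:325],None,fx=7,fy=7,interpolation=cv2.INTER_CUBIC), cv2.resize(a[225:305,165:225],None,fx=5.25,fy=5.25,interpolation=cv2.INTER_CUBIC)]
cv2.imwrite('pics/z1.png',np.hstack([c[0],c[1][:420]]))
t=dict(np.load('pics/top0.npz')); b=t['pixels']
cv2.imwrite('pics/z2.png',np.hstack([cv2.resize(b[170:225,175:225],None,fx=7.5,fy=7.5,interpolation=cv2.INTER_CUBIC),cv2.resize(b[215:255,245:280],None,fx=10,fy=10,interpolation=cv2.INTER_CUBIC)[:400,:350].copy() if 0 else cv2.resize(b[210:265,240:285],None,fx=7.5,fy=7.5,interpolation=cv2.INTER_CUBIC)]))
# white grip 3D
for D,r,n in ((d,(203,228,290,310),'s'),(t,(228,246,252,272),'t')):
    P=[]
    for v in range(r[0],r[1]):
        for u in range(r[2],r[3]):
            px=D['pixels'][v,u].astype(int)
            if D['z_map'][v,u]>0:
                p=back(D,u,v)
                if p[2]>0.06: P.append(np.r_[p,px.mean()])
    P=np.array(P);print(n,len(P)); 
    if len(P): print(P.min(0).round(3),P.max(0).round(3),P.mean(0).round(4))
```

```text
s 200
[ 0.442  0.063  0.061 55.333] [4.62e-01 8.60e-02 1.13e-01 2.10e+02] [4.514e-01 7.710e-02 9.360e-02 1.085e+02]
t 34
[4.4300e-01 6.2000e-02 6.6000e-02 9.4333e+01] [4.62000e-01 8.10000e-02 1.14000e-01 1.88333e+02] [4.528000e-01 7.200000e-02 1.067000e-01 1.531176e+02]
```

View pics/z1.png

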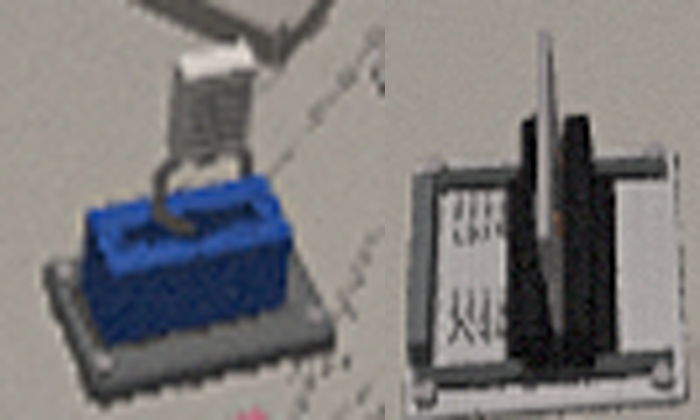

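View pics/z2.png

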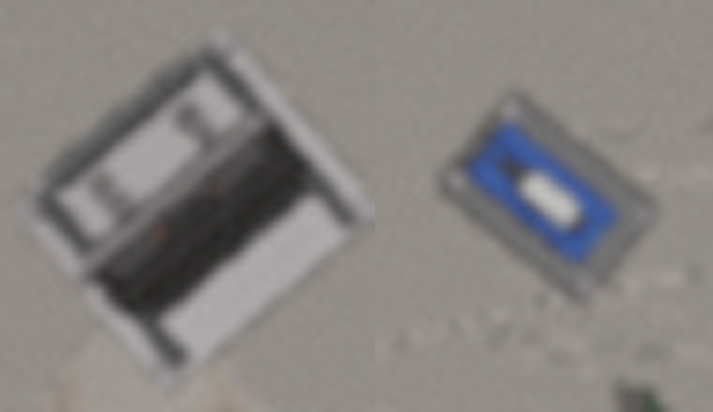

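```bash
cat > cloud.py <<'E'
from h import *
def cloud(D):
    z=D['z_map']; v,u=np.mgrid[0:z.shape[0],0:z.shape[1]]
    K=D['camera_matrix'];T=D['world_from_camera']
    P=np.stack([(u-K[0,2])/K[0,0]*z,-(v-K[1,2])/K[1,1]*z,-z,np.ones_like(z)],-1)@T.T
    P=P[...,:3]; P[z<=0]=np.nan; return P
E
python3 - <<'E'
from cloud import *
for n in ['scene0','top0']:
    D=dict(np.load(f'pics/{n}.npz'));P=cloud(D);I=D['pixels'].astype(int)
    print(n)
    flat=P[...,2]; m=np.abs(flat)<0.01; print('table z',np.nanmedian(flat[m]))
    # blue stand top
    blue=(I[...,0]>I[...,2]+50)&(np.hypot(P[...,0]-.45,P[...,1]-.075)<.06)
    bz=P[blue]; print('blue n',len(bz),'zmax',np.percentile(bz[:,2],[5,50,95]))
    top=bz[bz[:,2]>np.percentile(bz[:,2],95)-.006]
    r=cv2.minAreaRect((top[:,:2]*1000).astype(np.float32)); print('blue top rect mm',r)
    # white grip
    g=(np.hypot(P[...,0]-.453,P[...,1]-.073)<.03)&(P[...,2]>0.076)&(P[...,2]<.15)
    gp=P[g]; print('grip',len(gp),gp.min(0),gp.max(0)); 
    tp=gp[gp[:,2]>gp[:,2].max()-.006]; print(cv2.minAreaRect((tp[:,:2]*1000).astype(np.float32)),tp.mean(0))
    # rail bar
    b=(P[...,2]>.145)&(P[...,2]<.19)&(P[...,0]>.4)&(P[...,0]<.8)&(abs(P[...,1]-.05)<.12)
    bp=P[b]; print('bar',len(bp),bp.min(0),bp.max(0))
    vx,vy,x0,y0=cv2.fitLine(bp[:,:2].astype(np.float32),cv2.DIST_HUBER,0,.001,.001).ravel(); print('dir',np.degrees(np.arctan2(vy,vx)),x0,y0,'z',np.median(bp[:,2]), 't range', ((bp[:,:2]-[x0,y0])@[vx,vy]).min(),((bp[:,:2]-[x0,y0])@[vx,vy]).max())
    # rack
    k=(np.hypot(P[...,0]-.575,P[...,1]-.225)<.09)&(P[...,2]>.008)
    kp=P[k]; print('rack',len(kp),kp.min(0),kp.max(0),cv2.minAreaRect((kp[kp[:,2]<.04][:,:2]*1000).astype(np.float32)))
    s=kp[kp[:,2]>.062]; print('strip',len(s)); 
    if len(s)>3:
        vx,vy,x0,y0=cv2.fitLine(s[:,:2].astype(np.float32),cv2.DIST_HUBER,0,.001,.001).ravel(); print('strip dir',np.degrees(np.arctan2(vy,vx)),x0,y0,s.min(0),s.max(0)); t=(s[:,:2]-[x0,y0])@[vx,vy]; print(t.min(),t.max()); print(np.percentile(s[:,2],[50,90,99]))
E
```

```text
scene0
table z -0.00039316620575591266
blue n 342 zmax [0.01748889 0.04193097 0.0449923 ]
blue top rect mm ((454.9247131347656, 76.4197006225586), (54.555049896240234, 29.676910400390625), 50.66688537597656)
grip 174 [0.44263168 0.06422375 0.07619157] [0.46222975 0.08590229 0.11265174]
((452.4707946777344, 74.65608215332031), (21.776813507080078, 11.555638313293457), 51.322967529296875) [0.45207455 0.07555094 0.10955975]
bar 281 [0.55557994 0.03128948 0.14511249] [0.699137   0.06483712 0.17580188]
dir -10.7366295 0.61975044 0.051498253 z 0.16661200426968426 t range -0.06486812429274529 0.08154621022420416
rack 1470 [0.50323099 0.18777586 0.0080149 ] [0.64047385 0.31462834 0.09266336] ((573.0097045898438, 260.1329345703125), (93.24942016601562, 110.66497039794922), 40.13774871826172)
strip 157
strip dir -50.464474 0.5639404 0.2581103 [0.5365005  0.22061273 0.06241684] [0.59616364 0.29286309 0.09266336]
-0.04308193695892153 0.0486869579534148
[0.08678299 0.09015819 0.0910673 ]
top0
table z 0.0007638784911778718
blue n 103 zmax [0.0124828  0.04408019 0.04700662]
blue top rect mm ((455.6
[... 175 characters left out ...]
((452.8197021484375, 72.99974822998047), (20.79566192626953, 9.472805976867676), 44.325653076171875) [0.45358895 0.07242398 0.11090652]
bar 182 [0.55732093 0.02759503 0.15066895] [0.69941476 0.06134035 0.17704533]
dir -10.562441 0.6313947 0.045542344 z 0.16848576804529403 t range -0.07554984783625052 0.06923377986603847
rack 725 [0.50115148 0.18836735 0.00800901] [0.63738382 0.31418363 0.09451148] ((571.2769775390625, 258.4145202636719), (95.50562286376953, 112.88704681396484), 40.70551681518555)
strip 108
strip dir -50.08188 0.56994444 0.24809898 [0.53610944 0.21806833 0.06206936] [0.59535825 0.28908176 0.09451148]
-0.052340964772360825 0.03849518347309904
[0.08453485 0.09105049 0.09370315]
```

```bash
cat > mv.py <<'E'
import sys
from h import *
from scipy.spatial.transform import Rotation as R
def to(x,y,z,yaw):
    o=sensors.get_obs(); r=o['tcp_rot']
    R0=R.from_euler('xyz',r,degrees=True); R1=R.from_euler('xyz',[-90,0,yaw],degrees=True)
    s=R0.inv().apply(np.array([x,y,z])-o['ee_pos'])*100
    w=(R0.inv()*R1).as_rotvec(degrees=True)
    print('t',round(o['time'],2),'pos',o['ee_pos'].round(4),'rot',r.round(2),'F',o['wrist_force'].round(2),'M',o['torque'].round(3),'op',round(o['opening'],4))
    print('shift cm',s.round(2),'rot',w.round(2))
if __name__=='__main__': to(*map(float,sys.argv[1:5]))
E
python3 mv.py .4527 .0738 .25 -40
```

```text
t 1.2 pos [ 0.2357 -0.4969  0.3039] rot [-90.     0.   -64.63] F [-1.09  0.32 -0.38] M [-0.026 -0.046  0.01 ] op 0.0852
shift cm [-42.27   5.39  44.07] rot [ -0.   -24.63  -0.  ]
```

Call:
arm_command(rows=[-42.27,5.4,44.07,0,-24.63,0,0,-42.27,5.4,44.07,0,-24.63,0,0,-42.27,5.4,44.07,0,-24.63,0,0,-42.27,5.4,44.07,0,-24.63,0,0,-42.27,5.4,44.07,0,-24.63,0,0,-42.27,5.4,44.07,0,-24.63,0,0,-42.27,5.4,44.07,0,-24.63,0,0,-42.27,5.4,44.07,0,-24.63,0,0,-42.27,5.4,44.07,0,-24.63,0,0,-42.27,5.4,44.07,0,-24.63,0,0,-42.27,5.4,44.07,0,-24.63,0,0,-42.27,5.4,44.07,0,-24.63,0,0], force=60)

```text
time: 2.2
ee_pos: [0.4129, -0.0293, 0.2601]
tcp_rot: [-90.0, -0.1, -40.0]
wrist_force: [0.2, -1.1, -0.2]
opening: 0.0427
```

```bash
python3 mv.py .4527 .0738 .2 -40
```

```text
t 2.2 pos [ 0.4129 -0.0293  0.2601] rot [-8.996e+01 -6.000e-02 -4.000e+01] F [ 0.23 -1.14 -0.15] M [-0.053  0.002 -0.   ] op 0.0427
shift cm [-3.58  6.01 10.46] rot [-0.04 -0.    0.06]
```

Call:
arm_command(rows=[-3.6,4,10.5,0,0,0,0,-3.6,5,10.5,0,0,0,0,-3.6,6,10.5,0,0,0,0,-3.6,6,10.5,0,0,0,0,-3.6,6,10.5,0,0,0,0,-3.6,6,10.5,0,0,0,0])

```text
time: 2.7
ee_pos: [0.4525, 0.072, 0.2002]
tcp_rot: [-90.0, 0.0, -40.0]
wrist_force: [1.0, 0.4, 0.3]
opening: 0.0432
```

```bash
python3 mv.py .4527 .0738 .154 -40
python3 - <<'E'
from h import *
for c in ['scene','top']:
    d=shot(c,c+'1')
a=cv2.imread('pics/scene1.png');b=cv2.imread('pics/top1.png')
cv2.imwrite('pics/z3.png',np.hstack([cv2.resize(a[170:260,250:340],None,fx=4.4,fy=4.4),cv2.resize(b[200:270,225:295],None,fx=5.66,fy=5.66)[:396,:396]]))
E
```

```text
t 2.7 pos [0.4525 0.072  0.2002] rot [-9.003e+01  1.000e-02 -3.995e+01] F [0.97 0.44 0.34] M [-0.068 -0.094 -0.031] op 0.0432
shift cm [-0.09  4.62  0.15] rot [ 0.03  0.05 -0.  ]
```

View pics/z3.png

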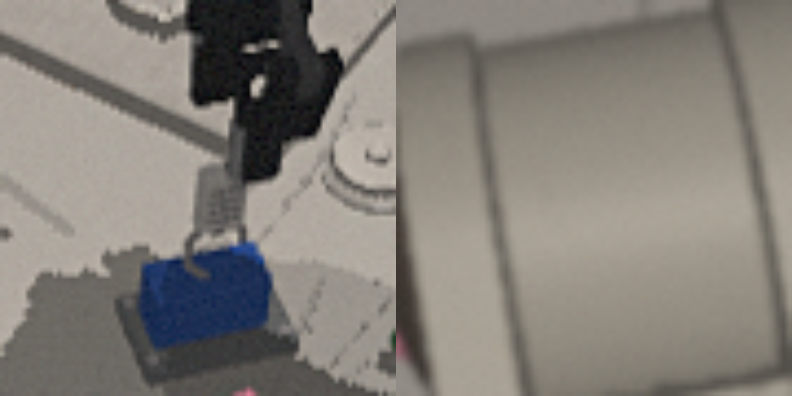

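Call:
arm_command(rows=[-0.1,2,0.15,0,0,0,0,-0.1,4,0.15,0,0,0,0,-0.1,4.6,0.15,0,0,0,0,-0.1,4.6,0.15,0,0,0,0,-0.1,4.6,0.15,0,0,0,-1,-0.1,4.6,0.15,0,0,0,-1,-0.1,4.6,0.15,0,0,0,-1,-0.1,4.6,0.15,0,0,0,-1,-0.1,4.6,0.15,0,0,0,-1,-0.1,4.6,0.15,0,0,0,-1,-0.1,4.6,0.15,0,0,0,-1,-0.1,4.6,0.15,0,0,0,-1], force=100)

```text
time: 3.8
ee_pos: [0.4534, 0.0739, 0.1554]
tcp_rot: [-89.9, -0.1, -40.0]
wrist_force: [-0.4, -2.2, 5.9]
opening: 0.0083
```

```bash
python3 mv.py .4527 .0738 .254 -40
```

```text
t 3.8 pos [0.4534 0.0739 0.1554] rot [-89.91  -0.1  -40.  ] F [-0.39 -2.15  5.88] M [-0.228  0.195 -0.105] op 0.0083
shift cm [-0.03 -9.86 -0.04] rot [-0.09 -0.    0.1 ]
```

Call:
arm_command(rows=[0,-1,0,0,0,0,-1,0,-2.5,0,0,0,0,-1,0,-4,0,0,0,0,-1,0,-6,0,0,0,0,-1,0,-8,0,0,0,0,-1,0,-10,0,0,0,0,-1,0,-10,0,0,0,0,-1,0,-10,0,0,0,0,-1])

```text
time: 4.47
ee_pos: [0.4532, 0.0741, 0.2554]
tcp_rot: [-89.9, -0.1, -40.0]
wrist_force: [-0.2, 0.3, -0.2]
opening: 0.0084
```

```bash
python3 mv.py .4527 .0738 .254 -50
python3 - <<'E'
from h import *
for c in ['scene','top']:
    d=shot(c,c+'2')
a=cv2.imread('pics/scene2.png');b=cv2.imread('pics/top2.png')
cv2.imwrite('pics/z4.png',np.hstack([cv2.resize(a[140:260,240:360],None,fx=5,fy=5)]))
E
```

```text
t 4.47 pos [0.4532 0.0741 0.2554] rot [-8.989e+01 -8.000e-02 -3.999e+01] F [-0.17  0.33 -0.19] M [-0.048 -0.024  0.018] op 0.0084
shift cm [-0.02  0.14 -0.06] rot [-0.12 10.01  0.07]
```

View pics/z4.png

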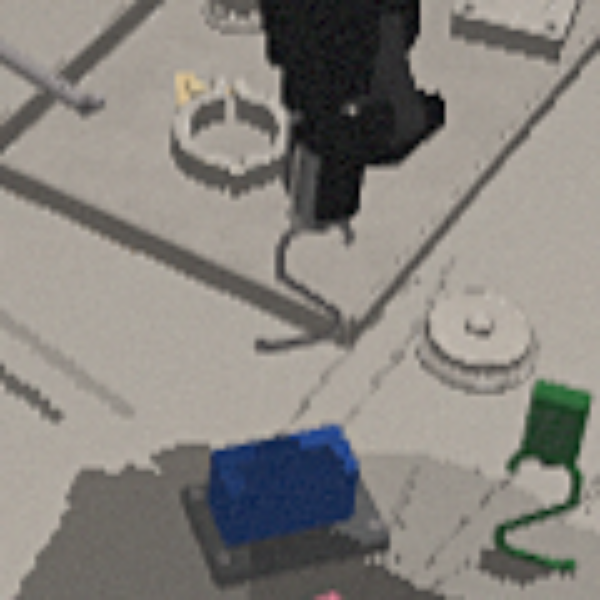

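```bash
python3 mv.py .5334 .2278 .2209 -50.1
```

```text
t 4.57 pos [0.4527 0.0739 0.2535] rot [-9.002e+01  2.000e-02 -4.000e+01] F [-0.81  0.61 -0.46] M [-0.022  0.007  0.034] op 0.0082
shift cm [-3.7   3.25 16.98] rot [ 0.02 10.1  -0.02]
```

Call:
arm_command(rows=[-0.6,0,3,0,3,0,-1,-1.3,0.5,6,0,6,0,-1,-2,1.2,9,0,10.1,0,-1,-2.7,2,12,0,10.1,0,-1,-3.3,2.5,15,0,10.1,0,-1,-3.7,3.25,17,0,10.1,0,-1,-3.7,3.25,17,0,10.1,0,-1,-3.7,3.25,17,0,10.1,0,-1,-3.7,3.25,17,0,10.1,0,-1])

```text
time: 5.32
ee_pos: [0.5332, 0.2275, 0.2207]
tcp_rot: [-90.1, 0.0, -50.1]
wrist_force: [-0.6, -0.3, 0.3]
opening: 0.0083
```

```bash
python3 mv.py .5334 .2278 .2209 -50.1
python3 - <<'E'
from h import *
for c in ['scene','top']:
    d=shot(c,c+'3')
a=cv2.imread('pics/scene3.png');b=cv2.imread('pics/top3.png')
cv2.imwrite('pics/z5.png',np.hstack([cv2.resize(a[200:310,160:270],None,fx=5.4,fy=5.4,interpolation=cv2.INTER_CUBIC)]))
cv2.imwrite('pics/z6.png',cv2.resize(b[160:260,160:270],None,fx=5,fy=5))
E
python3 mv.py .5334 .2278 .2209 -50.1
```

```text
t 5.32 pos [0.5332 0.2275 0.2207] rot [-9.010e+01  2.000e-02 -5.009e+01] F [-0.61 -0.3   0.33] M [0.024 0.011 0.045] op 0.0083
shift cm [-0.02 -0.02  0.03] rot [ 0.1   0.01 -0.02]
t 5.42 pos [0.5334 0.2272 0.2217] rot [-9.000e+01 -1.000e-02 -5.014e+01] F [-0.09 -0.18 -0.11] M [0.058 0.015 0.001] op 0.008
shift cm [-0.05  0.08  0.04] rot [-0.   -0.04  0.01]
```

View pics/z5.png

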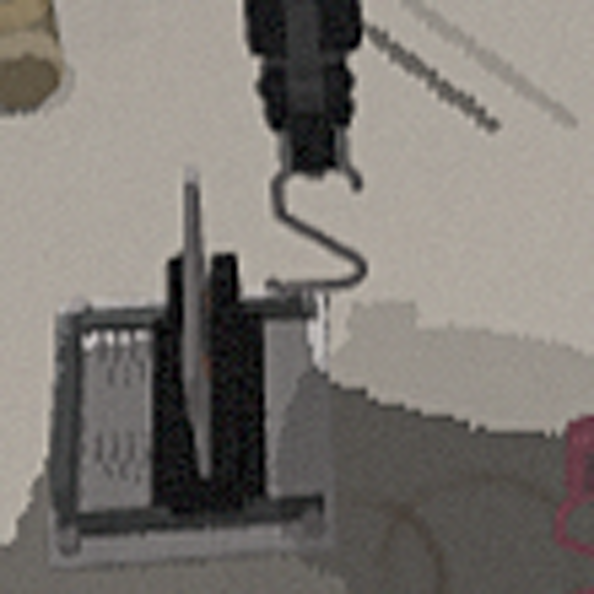

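View pics/z6.png

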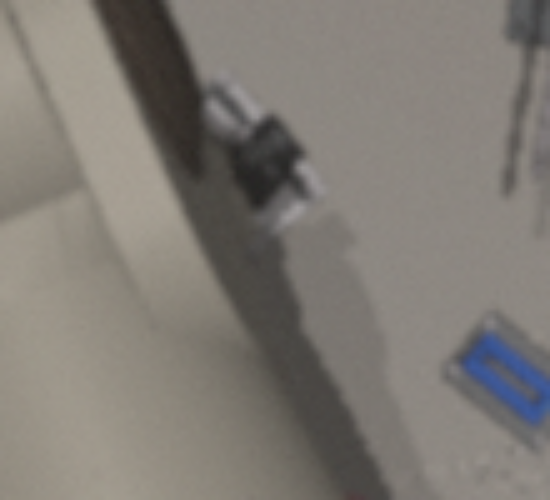

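Run:
```python
from cloud import *
D=dict(np.load('pics/scene3.npz'));P=cloud(D)
n=np.array([np.cos(np.radians(39.9)),np.sin(np.radians(39.9))]);t=np.array([-n[1],n[0]])
c=np.array([.5656,.2547])
X=(P[...,:2]-c)@n; Y=(P[...,:2]-c)@t; Z=P[...,2]
tcp=np.array([.5334,.2274]); print('tcp XY',(tcp-c)@n,(tcp-c)@t)
m=(abs(Y)<.012+.004)&(X<-.012)&(X>-.06)&(Z>.06)&(Z<.15)
for lo in np.arange(-.06,-.012,.004):
    s=m&(X>=lo)&(X<lo+.004); 
    if s.sum(): print(round(lo,3),s.sum(), 'Z',np.sort(Z[s]).round(4)[:12], 'Ymed',np.median(Y[s]).round(4))
s=(abs(X)<.02)&(abs(Y)<.06)&(Z>.05)
for lo in np.arange(-.052,.056,.008):
    q=s&(Y>=lo)&(Y<lo+.008)
    if q.sum():
        zz=Z[q];xx=X[q];i=np.argsort(-zz)[:6]
        print('strip',round(lo,3),q.sum(),'top',zz[i].round(4),'x at top',np.median(xx[i]).round(4),'x lower',np.median(xx[zz<zz.max()-.012]).round(4) if (zz<zz.max()-.012).any() else None)
# predicted tip projection
for gz in [.1595]:
  for dx in [0]:
    g=np.r_[tcp,gz]
    tip=g+np.r_[n*.0175,-.0785]; print('pred tip',proj(D,tip),'bend',proj(D,g+np.r_[n*-.004,-.081]),'arch crown',proj(D,g+[0,0,-.019]))
```

```text
tcp XY -0.042214292830290656 -0.0002889305080307873
-0.06 8 Z [0.0836 0.0852 0.0875 0.0887 0.1264 0.1294 0.1318 0.1332] Ymed 0.0019
-0.056 20 Z [0.0792 0.0799 0.0806 0.0808 0.0861 0.0877 0.0908 0.0908 0.0916 0.0922
 0.0946 0.1288] Ymed 0.002
-0.052 14 Z [0.0771 0.0783 0.0787 0.0796 0.0923 0.0938 0.0948 0.0952 0.096  0.0989
 0.0992 0.1352] Ymed 0.0028
-0.048 12 Z [0.0773 0.0776 0.0779 0.0784 0.0786 0.0976 0.0998 0.1    0.1016 0.1032
 0.1376 0.1378] Ymed 0.0023
-0.044 14 Z [0.0758 0.0761 0.0769 0.0778 0.0785 0.1014 0.1038 0.1039 0.1051 0.1055
 0.1362 0.1374] Ymed 0.0026
-0.04 16 Z [0.0759 0.0781 0.0792 0.0797 0.0798 0.1045 0.1061 0.1075 0.1075 0.1079
 0.1102 0.1103] Ymed 0.0026
-0.036 16 Z [0.0765 0.0767 0.0767 0.0776 0.0793 0.1102 0.1108 0.1123 0.1126 0.1133
 0.1256 0.1312] Ymed 0.0022
-0.032 23 Z [0.0758 0.0766 0.077  0.0783 0.1135 0.1145 0.1153 0.12   0.1205 0.1212
 0.1213 0.1233] Ymed 0.0025
-0.028 6 Z [0.0776 0.0784 0.079  0.0794 0.0806 0.0819] Ymed 0.0023
-0.024 2 Z [0.0808 0.0814] Ymed 0.002
strip -0.052 5 top [0.0896 0.0884 0.0878 0.0873 0.0816] x at top 0.0008 x lower None
str
[... 653 characters left out ...]
ower -0.0056
strip 0.012 336 top [0.5164 0.5155 0.5153 0.5152 0.515  0.5147] x at top -0.0084 x lower -0.0078
strip 0.02 816 top [0.5183 0.5179 0.517  0.5165 0.5162 0.5158] x at top -0.0133 x lower -0.0085
strip 0.028 1607 top [0.5539 0.5538 0.5537 0.5535 0.5529 0.5529] x at top 0.014 x lower -0.0037
strip 0.036 601 top [0.5568 0.5557 0.5556 0.5554 0.5553 0.5553] x at top 0.0051 x lower -0.0066
strip 0.044 234 top [0.5594 0.5594 0.5594 0.5585 0.5585 0.5584] x at top -0.0053 x lower -0.0143
strip 0.052 117 top [0.5619 0.5612 0.5611 0.5611 0.5609 0.5608] x at top -0.0159 x lower -0.0179
pred tip [209.3849487  251.51926737] bend [221.16247635 251.53949182] arch crown [217.34090221 229.40069937]
```

Call:
arm_command(rows=[0,0,0.5,0,0,0,-1,0,0,1,0,0,0,-1,0,0,1.5,0,0,0,-1,0,0,1.8,0,0,0,-1,0,0,2,0,0,0,-1,0,0,2.1,0,0,0,-1,0,0,2.2,0,0,0,-1,0,0,2.3,0,0,0,-1,0,0,2.4,0,0,0,-1,0,0,2.4,0,0,0,-1])

```text
time: 6.25
ee_pos: [0.5522, 0.2434, 0.2213]
tcp_rot: [-90.0, 0.0, -50.1]
wrist_force: [-0.5, -1.1, 0.1]
opening: 0.0085
```

```bash
cat > st.py <<'E'
from h import *
import sys
n=np.array([np.cos(np.radians(39.9)),np.sin(np.radians(39.9))]);t=np.array([-n[1],n[0]]);c=np.array([.5656,.2547])
def st(k=1):
    for i in range(k):
        if i: imaging.camera('top')
        o=sensors.get_obs();p=o['ee_pos'];f=o['wrist_force'];T=o['torque']
        print('t %.2f X %.1f Y %.1f z %.1f | Fx %.2f Fy %.2f Fz %.2f | Mt %.3f Mn %.3f Mz %.3f rot %s'%(o['time'],(p[:2]-c)@n*1e3,(p[:2]-c)@t*1e3,p[2]*1e3,f[:2]@n,f[:2]@t,f[2],T[:2]@t,T[:2]@n,T[2],o['tcp_rot'].round(1)))
if __name__=='__main__': st(int(sys.argv[1]))
E
python3 st.py 4
```

```text
t 6.25 X -17.5 Y -0.1 z 221.3 | Fx -1.10 Fy -0.56 Fz 0.10 | Mt 0.039 Mn -0.047 Mz 0.079 rot [-90.    0.  -50.1]
t 6.30 X -17.6 Y -0.1 z 221.3 | Fx 0.05 Fy 0.09 Fz -0.40 | Mt -0.022 Mn -0.021 Mz -0.019 rot [-90.    0.  -50.1]
t 6.35 X -17.6 Y -0.1 z 221.4 | Fx -0.05 Fy -0.89 Fz -0.84 | Mt 0.032 Mn -0.002 Mz -0.005 rot [-90.    0.  -50.1]
t 6.40 X -17.6 Y -0.1 z 221.4 | Fx -1.28 Fy 0.06 Fz -0.60 | Mt -0.024 Mn 0.004 Mz -0.004 rot [-90.   -0.  -50.1]
```

```bash
cat > pic.py <<'E'
from h import *
import sys
n=sys.argv[1]; d=shot('scene','s'+n)
a=d['pixels'];u0,v0,u1,v1=map(int,sys.argv[2:6]);f=float(sys.argv[6])
cv2.imwrite('pics/v'+n+'.png',cv2.resize(a[v0:v1,u0:u1],None,fx=f,fy=f,interpolation=cv2.INTER_CUBIC))
E
python3 pic.py 4 170 210 230 270 10
```

```text
(no output)
```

View pics/v4.png

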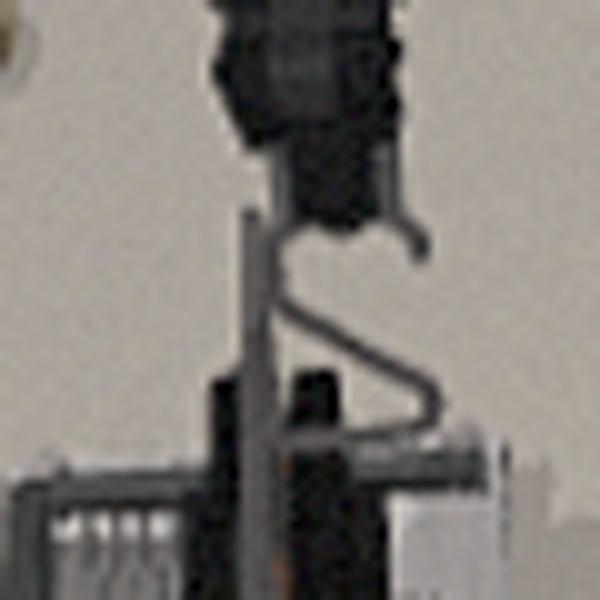

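Call:
arm_command(rows=[0,0,0.1,0,0,0,-1,0,0,0.2,0,0,0,-1,0,0,0.3,0,0,0,-1,0,0,0.4,0,0,0,-1,0,0,0.4,0,0,0,-1,0,0,0.4,0,0,0,-1])

```text
time: 6.95
ee_pos: [0.5553, 0.246, 0.2213]
tcp_rot: [-90.0, 0.0, -50.1]
wrist_force: [-0.5, 0.4, -0.7]
opening: 0.0084
```

```bash
python3 st.py 6;python3 pic.py 5 170 210 230 270 10
```

```text
t 6.95 X -13.5 Y -0.1 z 221.3 | Fx -0.12 Fy 0.58 Fz -0.73 | Mt -0.000 Mn -0.008 Mz -0.002 rot [-90.    0.  -50.1]
t 7.00 X -13.6 Y -0.1 z 221.3 | Fx -0.25 Fy 0.25 Fz -0.93 | Mt 0.033 Mn -0.024 Mz 0.012 rot [-90.   -0.  -50.1]
t 7.05 X -13.6 Y -0.1 z 221.3 | Fx 0.89 Fy 1.33 Fz 0.50 | Mt -0.016 Mn 0.002 Mz 0.030 rot [-90.    0.  -50.1]
t 7.10 X -13.6 Y -0.1 z 221.4 | Fx -0.94 Fy 0.81 Fz -0.03 | Mt -0.008 Mn 0.012 Mz -0.017 rot [-90.   -0.  -50.1]
t 7.15 X -13.6 Y -0.1 z 221.4 | Fx -0.12 Fy -0.58 Fz -0.10 | Mt 0.018 Mn -0.011 Mz 0.045 rot [-90.    0.  -50.1]
t 7.20 X -13.6 Y -0.1 z 221.4 | Fx 0.62 Fy 0.13 Fz -1.35 | Mt 0.023 Mn -0.000 Mz 0.005 rot [-90.   -0.  -50.1]
```

View pics/v5.png

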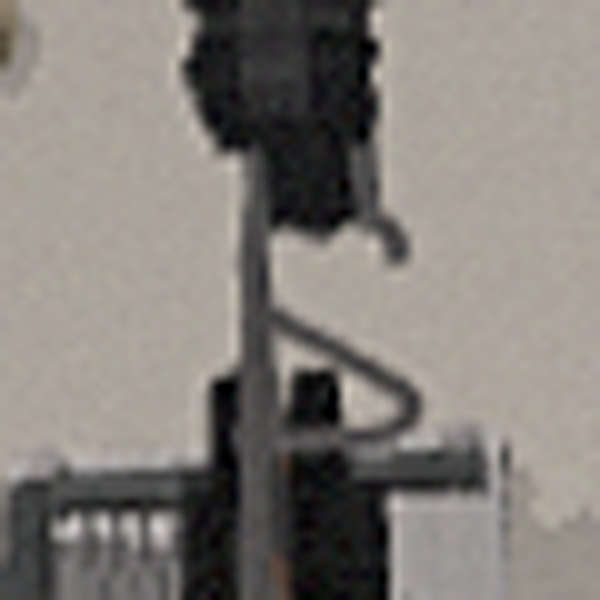

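Call:
arm_command(rows=[0,0,0.1,0,0,0,-1,0,0,0.2,0,0,0,-1,0,0,0.3,0,0,0,-1,0,0,0.4,0,0,0,-1,0,0,0.4,0,0,0,-1,0,0,0.4,0,0,0,-1])

```text
time: 7.75
ee_pos: [0.5584, 0.2485, 0.2213]
tcp_rot: [-90.0, 0.0, -50.1]
wrist_force: [-0.0, -0.7, 0.1]
opening: 0.0083
```

```bash
python3 st.py 6;python3 pic.py 6 170 210 230 270 10
```

```text
t 7.75 X -9.5 Y -0.1 z 221.3 | Fx -0.46 Fy -0.50 Fz 0.11 | Mt 0.012 Mn -0.029 Mz 0.040 rot [-90.    0.  -50.1]
t 7.80 X -9.6 Y -0.1 z 221.3 | Fx 0.30 Fy -0.03 Fz -0.54 | Mt 0.043 Mn -0.023 Mz -0.029 rot [-90.    0.  -50.1]
t 7.85 X -9.6 Y -0.1 z 221.3 | Fx -0.54 Fy -0.15 Fz -0.93 | Mt 0.030 Mn -0.040 Mz -0.001 rot [-90.    0.  -50.1]
t 7.90 X -9.6 Y -0.1 z 221.3 | Fx -1.03 Fy -0.35 Fz 0.27 | Mt 0.026 Mn -0.035 Mz -0.067 rot [-90.    0.  -50.1]
t 7.95 X -9.6 Y -0.1 z 221.3 | Fx 0.13 Fy -0.40 Fz -1.14 | Mt -0.025 Mn 0.025 Mz 0.037 rot [-90.    0.  -50.1]
t 8.00 X -9.6 Y -0.1 z 221.4 | Fx 0.29 Fy 0.67 Fz -0.53 | Mt -0.045 Mn -0.050 Mz 0.049 rot [-90.    0.  -50.1]
```

View pics/v6.png

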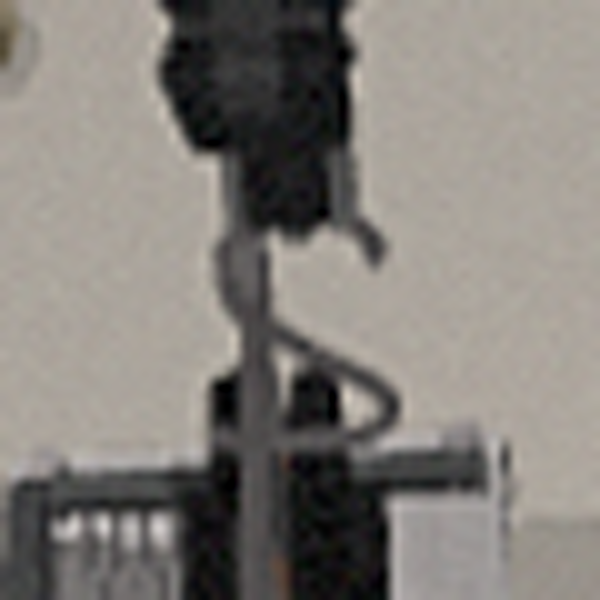

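Call:
arm_command(rows=[0,0,0.15,0,0,0,-1,0,0,0.3,0,0,0,-1,0,0,0.4,0,0,0,-1,0,0,0.4,0,0,0,-1,0,-0.1,0.4,0,0,0,-1,0,-0.2,0.4,0,0,0,-1,0,-0.3,0.4,0,0,0,-1,0,-0.4,0.4,0,0,0,-1,0,-0.5,0.4,0,0,0,-1,0,-0.6,0.4,0,0,0,-1,0,-0.6,0.4,0,0,0,-1])

```text
time: 8.97
ee_pos: [0.5614, 0.251, 0.2275]
tcp_rot: [-90.0, -0.0, -50.1]
wrist_force: [-0.5, -0.8, -2.2]
opening: 0.0084
```

```bash
python3 st.py 6;python3 pic.py 7 170 210 230 270 10
```

```text
t 8.97 X -5.6 Y -0.1 z 227.5 | Fx -0.94 Fy -0.32 Fz -2.20 | Mt 0.061 Mn 0.000 Mz -0.003 rot [-90.   -0.  -50.1]
t 9.02 X -5.6 Y -0.1 z 227.4 | Fx -0.07 Fy -0.10 Fz -0.63 | Mt -0.023 Mn 0.005 Mz 0.029 rot [-90.   -0.  -50.1]
t 9.07 X -5.6 Y -0.1 z 227.3 | Fx -0.17 Fy -0.29 Fz -1.94 | Mt -0.072 Mn -0.005 Mz -0.018 rot [-90.    0.  -50.1]
t 9.12 X -5.6 Y -0.1 z 227.3 | Fx -0.67 Fy 0.31 Fz -1.59 | Mt 0.058 Mn -0.007 Mz -0.019 rot [-90.    0.  -50.1]
t 9.17 X -5.6 Y -0.1 z 227.3 | Fx -0.85 Fy -1.43 Fz -1.55 | Mt 0.012 Mn 0.039 Mz -0.018 rot [-90.    0.  -50.1]
t 9.22 X -5.6 Y -0.1 z 227.2 | Fx 0.18 Fy 0.69 Fz -0.56 | Mt -0.025 Mn -0.017 Mz 0.051 rot [-90.    0.  -50.1]
```

View pics/v7.png

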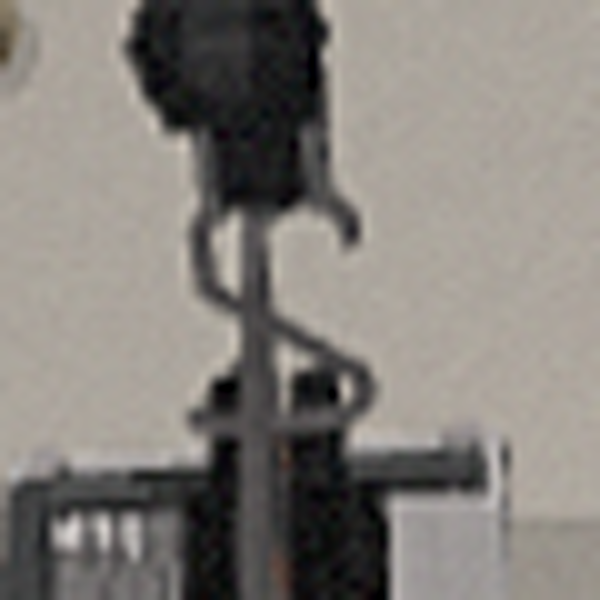

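Call:
arm_command(rows=[0,-0.2,0,0,0,0,-1,0,-0.4,0,0,0,0,-1,0,-0.6,0,0,0,0,-1,0,-0.8,0,0,0,0,-1,0,-1.0,0,0,0,0,-1,0,-1.2,0,0,0,0,-1,0,-1.4,0,0,0,0,-1,0,-1.6,0,0,0,0,-1,0,-1.8,0,0,0,0,-1,0,-2.0,0,0,0,0,-1,0,-2.2,0,0,0,0,-1,0,-2.4,0,0,0,0,-1])

```text
time: 10.27
ee_pos: [0.5614, 0.251, 0.2515]
tcp_rot: [-90.0, 0.0, -50.1]
wrist_force: [-0.2, 0.1, -1.3]
opening: 0.008
```

```bash
python3 st.py 4;python3 pic.py 8 170 200 240 270 8
```

```text
t 10.27 X -5.6 Y -0.1 z 251.5 | Fx -0.04 Fy 0.20 Fz -1.27 | Mt 0.023 Mn 0.032 Mz -0.049 rot [-90.    0.  -50.1]
t 10.32 X -5.5 Y -0.1 z 252.0 | Fx 0.11 Fy 0.11 Fz -1.17 | Mt -0.001 Mn -0.007 Mz -0.003 rot [-90.   -0.  -50.1]
t 10.37 X -5.5 Y -0.1 z 251.8 | Fx -0.32 Fy -0.04 Fz -0.74 | Mt -0.021 Mn -0.040 Mz 0.008 rot [-90.   -0.  -50.1]
t 10.42 X -5.5 Y -0.1 z 251.5 | Fx -0.14 Fy -0.37 Fz -0.59 | Mt -0.001 Mn 0.018 Mz -0.022 rot [-90.   -0.  -50.1]
```

View pics/v8.png

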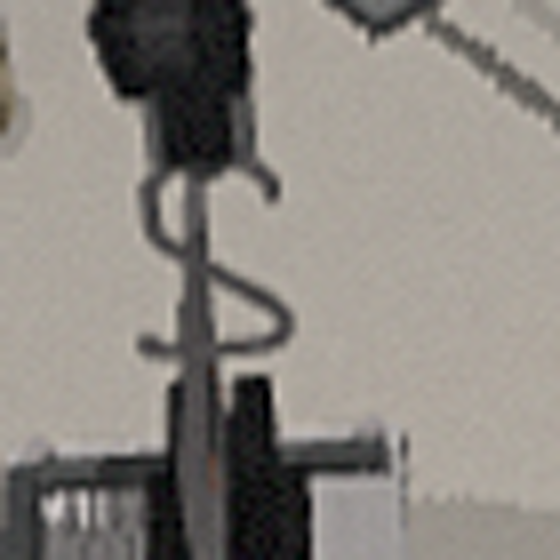

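Call:
arm_command(rows=[0,-0.2,0,0,0,0,-1,0,-0.4,0,0,0,0,-1,0,-0.6,0,0,0,0,-1,0,-0.8,0,0,0,0,-1,0,-1.1,0,0,0,0,-1,0,-1.5,0,0,0,0,-1,0,-1.9,0,0,0,0,-1,0,-2.3,0,0,0,0,-1,0,-2.8,0,0,0,0,-1,0,-3.3,0,0,0,0,-1,0,-3.8,0,0,0,0,-1,0,-4,0,0,0,0,-1])

```text
time: 11.47
ee_pos: [0.5615, 0.2511, 0.2924]
tcp_rot: [-89.9, -0.0, -50.1]
wrist_force: [0.4, 0.6, -2.1]
opening: 0.0082
```

```bash
python3 st.py 4;python3 pic.py 9 150 180 250 280 6
```

```text
t 11.47 X -5.4 Y -0.1 z 292.4 | Fx 0.70 Fy 0.26 Fz -2.13 | Mt -0.042 Mn -0.019 Mz 0.041 rot [-89.9  -0.  -50.1]
t 11.52 X -5.4 Y -0.1 z 292.5 | Fx -0.13 Fy 0.17 Fz -1.07 | Mt -0.029 Mn -0.013 Mz 0.062 rot [-89.9  -0.  -50.1]
t 11.57 X -5.4 Y -0.2 z 292.0 | Fx 0.28 Fy 0.26 Fz -0.44 | Mt 0.032 Mn -0.011 Mz -0.024 rot [-90.   -0.  -50.1]
t 11.62 X -5.5 Y -0.1 z 291.5 | Fx -0.35 Fy 0.19 Fz -1.71 | Mt -0.022 Mn -0.011 Mz -0.006 rot [-90.   -0.  -50.1]
```

View pics/v9.png

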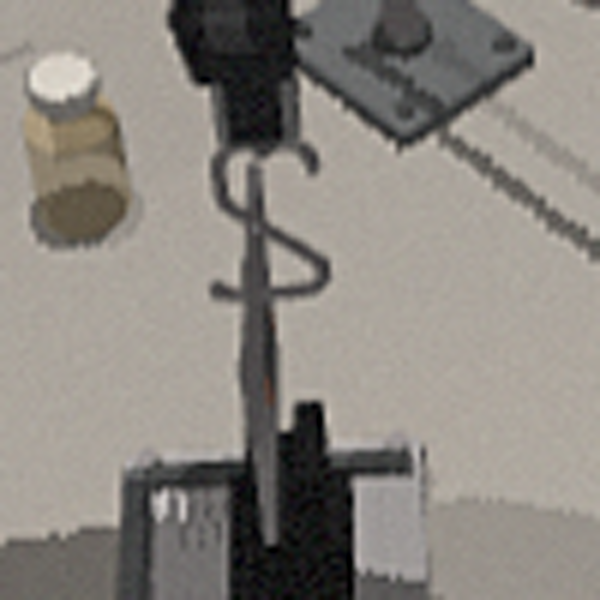

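```bash
python3 - <<'E'
from h import *
D=dict(np.load('pics/scene0.npz'))
print('rail_mid scene',onplane(D,244.5,148.8,.165)); print('bottle',onplane(D,167.7,214.6,0))
T=dict(np.load('pics/top0.npz')); print('bottle top',onplane(T,231,144.9,.0))
E
python3 mv.py .612 .111 .3 -10.65
```

```text
rail_mid scene [0.60610947 0.04178468 0.165     ]
bottle [7.31829966e-01 1.61792001e-01 1.11022302e-16]
bottle top [0.73512439 0.1639313  0.        ]
t 11.67 pos [0.5614 0.251  0.2912] rot [-90.01   0.   -50.1 ] F [ 0.35 -0.04 -1.52] M [ 0.008 -0.042 -0.003] op 0.0082
shift cm [13.99 -0.88 -5.1 ] rot [ 1.000e-02 -3.945e+01 -1.000e-02]
```

Call:
arm_command(rows=[0.5,-0.3,-0.2,0,-3,0,-1,1.5,-0.6,-0.6,0,-6,0,-1,2.8,-0.9,-1.0,0,-9.5,0,-1,4.2,-0.9,-1.5,0,-13,0,-1,5.7,-0.9,-2.1,0,-17,0,-1,7.2,-0.9,-2.6,0,-21,0,-1,8.7,-0.9,-3.2,0,-25,0,-1,10.2,-0.9,-3.7,0,-29,0,-1,11.6,-0.9,-4.2,0,-33,0,-1,12.8,-0.9,-4.7,0,-36,0,-1,13.6,-0.9,-5,0,-38.5,0,-1,14,-0.9,-5.1,0,-39.45,0,-1])

```text
time: 12.67
ee_pos: [0.6123, 0.1098, 0.2999]
tcp_rot: [-90.0, 0.0, -10.6]
wrist_force: [-0.1, 0.6, -1.5]
opening: 0.0085
```

Call:
arm_command(rows=[0,0,0,0,0,0,-1,0,0,0,0,0,0,-1,0,0,0,0,0,0,-1,0,0,0,0,0,0,-1])

```text
time: 13.0
ee_pos: [0.6119, 0.1115, 0.3003]
tcp_rot: [-90.0, 0.0, -10.6]
wrist_force: [0.3, -0.1, -1.4]
opening: 0.0083
```

```bash
python3 mv.py .6075 .0864 .268 -10.65
python3 - <<'E'
from cloud import *
D=shot('scene','s10');shot('top','t10')
a=D['pixels']; cv2.imwrite('pics/v10.png',cv2.resize(a[100:240,170:310],None,fx=4.2,fy=4.2,interpolation=cv2.INTER_CUBIC))
cv2.imwrite('pics/v10t.png',cv2.resize(cv2.imread('pics/t10.png')[120:230,190:310],None,fx=5,fy=5))
E
```

```text
t 13.0 pos [0.6119 0.1115 0.3003] rot [-89.99   0.   -10.65] F [ 0.32 -0.07 -1.42] M [-0.051 -0.011 -0.033] op 0.0083
shift cm [ 0.03  3.23 -2.55] rot [-0.01  0.   -0.  ]
```

View pics/v10.png

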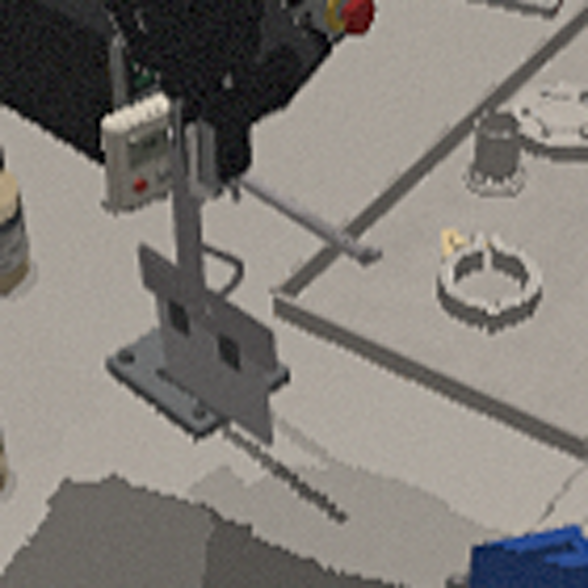

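View pics/v10t.png

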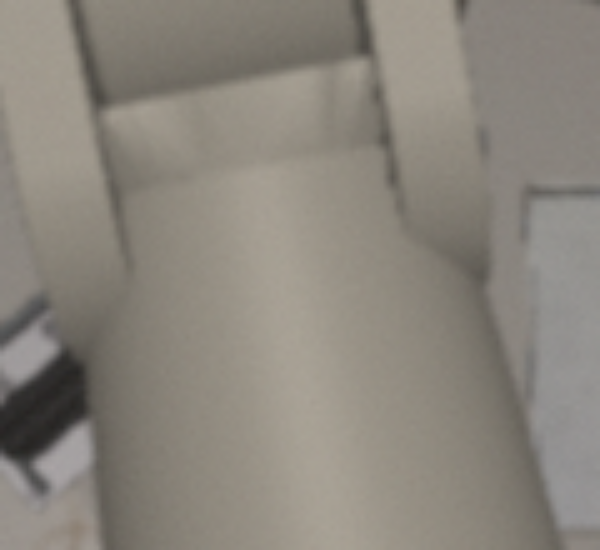

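```bash
cat > rl.py <<'E'
from cloud import *
import sys
D=dict(np.load(f'pics/{sys.argv[1]}.npz'));P=cloud(D);I=D['pixels']
a=np.radians(79.35);u=np.array([np.cos(a),np.sin(a)]);w=np.array([-u[1],u[0]]);B=np.array([.601,.052])
U=(P[...,:2]-B)@u*1e3;W=(P[...,:2]-B)@w*1e3;Z=P[...,2]*1e3
m=(abs(U)<12)&(Z>150)&(Z<185)
for lo in range(-90,60,10):
    s=m&(W>=lo)&(W<lo+10)
    if s.sum(): print('bar W',lo,s.sum(),'U med %.1f min %.1f max %.1f Z med %.1f max %.1f min %.1f'%(np.median(U[s]),U[s].min(),U[s].max(),np.median(Z[s]),Z[s].max(),Z[s].min()))
o=sensors.get_obs();p=o['ee_pos'];print('tcp U %.1f W %.1f z %.1f'%((p[:2]-B)@u*1e3,(p[:2]-B)@w*1e3,p[2]*1e3))
tu=(p[:2]-B)@u*1e3;tw=(p[:2]-B)@w*1e3
h=(abs(W-tw)<8)&(abs(U-tu)<25)&(Z<p[2]*1e3-70)
for lo in range(int(p[2]*1e3)-160,int(p[2]*1e3)-70,5):
    s=h&(Z>=lo)&(Z<lo+5)
    if s.sum(): print('hook Z',lo,s.sum(),'U-tcp',np.percentile(U[s]-tu,[0,50,100]).round(1),'W-tcp %.1f'%np.median(W[s]-tw))
E
python3 rl.py s10
```

```text
bar W -50 12 U med 2.7 min -2.3 max 5.0 Z med 166.5 max 169.4 min 162.3
bar W -40 15 U med 2.4 min -2.1 max 4.9 Z med 167.2 max 169.1 min 163.7
bar W -30 16 U med 3.1 min -2.0 max 4.8 Z med 166.2 max 169.1 min 163.4
bar W -20 16 U med 2.6 min -1.3 max 6.7 Z med 167.3 max 170.0 min 160.5
bar W -10 16 U med 3.1 min -1.4 max 5.2 Z med 166.8 max 168.3 min 161.3
bar W 0 17 U med 2.5 min -1.7 max 5.7 Z med 167.7 max 169.3 min 162.3
bar W 10 17 U med 3.2 min -0.4 max 5.0 Z med 167.2 max 169.9 min 161.9
bar W 20 17 U med 2.6 min -2.0 max 5.5 Z med 167.1 max 170.7 min 161.3
bar W 30 16 U med 3.0 min -1.2 max 4.7 Z med 166.9 max 169.5 min 161.8
bar W 40 16 U med 2.8 min -1.3 max 5.2 Z med 172.4 max 175.2 min 163.0
tcp U 60.4 W 0.3 z 300.4
hook Z 140 8 U-tcp [ 8.2  9.7 11.3] W-tcp -0.6
hook Z 145 9 U-tcp [ 7.2  9.1 11. ] W-tcp 3.1
hook Z 150 4 U-tcp [ 9.3  9.6 11. ] W-tcp 0.1
hook Z 155 29 U-tcp [-13.2   9.6  19.3] W-tcp 2.0
hook Z 160 27 U-tcp [-13.    9.9  20.2] W-tcp 1.5
hook Z 165 5 U-tcp [-11.8  -8.7   9.8] W-tcp 2.5
hook Z 170 4 U-tcp [-10.3  -8.4  -5.8] W-tcp 2.1
hook Z 175 5 U-tcp [-4.5 -2.4 -1.5] W-tcp 3.2
hook Z 180 3 U-tcp [-0.8  0.8  3.5] W-tcp 2.3
hook Z 185 5 U-tcp [4.5 6.9 9.2] W-tcp 2.9
hook Z 190 5 U-tcp [ 8.6 11.2 12.6] W-tcp 2.4
hook Z 195 5 U-tcp [12.7 14.4 16.2] W-tcp 2.2
hook Z 200 5 U-tcp [-12.4  14.4  16.4] W-tcp 2.5
hook Z 205 6 U-tcp [-12.9   1.6  15. ] W-tcp 2.0
hook Z 210 11 U-tcp [-12.3  12.7  15. ] W-tcp 2.8
hook Z 215 14 U-tcp [-9.9  7.5 13.5] W-tcp 3.6
hook Z 220 10 U-tcp [-3.5 10.4 12.2] W-tcp 4.6
hook Z 225 9 U-tcp [ 8.7 10.7 11.3] W-tcp 1.7
```

Call:
arm_command(rows=[0,0.6,0,0,0,0,-1,0,1.4,-0.3,0,0,0,-1,0,2.2,-0.7,0,0,0,-1,0,2.8,-1.1,0,0,0,-1,0,2.85,-1.6,0,0,0,-1,0,2.85,-2.1,0,0,0,-1,0,2.85,-2.6,0,0,0,-1,0,2.85,-3,0,0,0,-1,0,2.85,-3.1,0,0,0,-1,0,2.85,-3.1,0,0,0,-1])

```text
time: 13.93
ee_pos: [0.6064, 0.08, 0.2723]
tcp_rot: [-90.0, -0.0, -10.7]
wrist_force: [-0.1, -0.4, -1.0]
opening: 0.0082
```

```bash
python3 pic.py 11 190 110 270 210 6; python3 rl.py s11
```

```text
bar W -90 33 U med 3.5 min -2.5 max 8.5 Z med 162.2 max 169.5 min 150.1
bar W -80 19 U med 2.6 min -2.4 max 5.0 Z med 166.6 max 169.3 min 161.5
bar W -70 12 U med 2.5 min -0.3 max 4.1 Z med 166.9 max 168.8 min 162.5
bar W -60 7 U med 3.5 min 1.9 max 5.5 Z med 166.4 max 168.9 min 163.9
bar W -20 3 U med 3.7 min -3.3 max 5.1 Z med 164.7 max 165.9 min 162.6
bar W -10 17 U med 2.7 min -2.2 max 6.0 Z med 166.6 max 169.0 min 162.7
bar W 0 16 U med 2.4 min -2.9 max 4.6 Z med 166.9 max 168.5 min 163.3
bar W 10 17 U med 3.2 min -2.0 max 5.6 Z med 166.4 max 168.6 min 162.2
bar W 20 18 U med 3.0 min -2.0 max 5.8 Z med 167.1 max 171.1 min 160.9
bar W 30 15 U med 3.2 min -0.8 max 6.4 Z med 167.5 max 169.4 min 160.4
bar W 40 15 U med 3.4 min -1.4 max 4.6 Z med 172.4 max 175.1 min 163.4
tcp U 28.8 W -0.1 z 272.1
hook Z 112 8 U-tcp [ 8.8  9.3 11.1] W-tcp 1.6
hook Z 117 8 U-tcp [ 5.7  8.8 11.4] W-tcp -0.9
hook Z 122 5 U-tcp [ 7.2  8.7 10.2] W-tcp -4.3
hook Z 127 24 U-tcp [-13.4   4.3  20.5] W-tcp 2.0
hook Z 132 20 U-tcp [-13.9   9.1  17.7] W-tcp 1.7
hook Z 137 7 U-tcp [-11.1   8.2  10.7] W-tcp 0.9
hook Z 142 3 U-tcp [-11.4 -10.9  -9.7] W-tcp 3.3
hook Z 147 5 U-tcp [-6.7 -4.8 -0.6] W-tcp 2.7
hook Z 152 4 U-tcp [-1.9  0.6  4.1] W-tcp 3.3
hook Z 157 5 U-tcp [3.6 5.4 8.7] W-tcp 3.2
hook Z 162 11 U-tcp [-24.9 -22.8  13.1] W-tcp 2.1
hook Z 167 4 U-tcp [-24.7  -5.5  13.4] W-tcp -0.2
hook Z 172 7 U-tcp [-11.8  13.7  17.2] W-tcp 2.8
hook Z 177 7 U-tcp [-15.  -11.7  14.6] W-tcp 1.9
hook Z 182 10 U-tcp [-13.8   2.4  14.9] W-tcp 2.2
hook Z 187 11 U-tcp [-1.6  7.9 13.2] W-tcp 3.4
hook Z 192 9 U-tcp [ 5.  10.7 11.4] W-tcp 4.6
hook Z 197 12 U-tcp [ 9.3 10.7 11.6] W-tcp 1.9
```

View pics/v11.png

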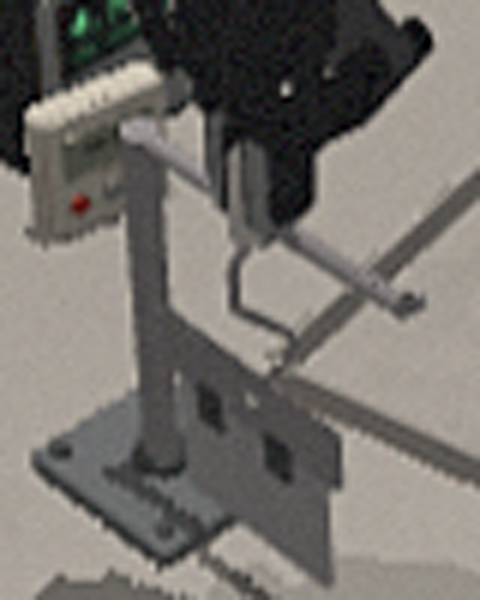

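Call:
arm_command(rows=[0,0,-0.3,0,0,0,-1,0,0,-0.6,0,0,0,-1,0,0,-0.9,0,0,0,-1,0,0,-1.2,0,0,0,-1,0,0,-1.5,0,0,0,-1,0,0,-1.8,0,0,0,-1,0,0,-2.1,0,0,0,-1,0,0,-2.4,0,0,0,-1,0,0,-2.7,0,0,0,-1,0,0,-2.85,0,0,0,-1,0,0,-2.85,0,0,0,-1,0,0,-2.85,0,0,0,-1])

```text
time: 14.98
ee_pos: [0.6011, 0.0524, 0.2719]
tcp_rot: [-90.0, -0.0, -10.7]
wrist_force: [0.3, 0.7, -1.8]
opening: 0.0083
```

```bash
python3 st.py 4;python3 pic.py 12 190 110 270 210 6; python3 rl.py s12|grep -v bar
```

```text
t 14.98 X -102.6 Y -178.0 z 271.9 | Fx 0.64 Fy 0.31 Fz -1.78 | Mt 0.005 Mn -0.035 Mz -0.005 rot [-90.   -0.  -10.7]
t 15.03 X -102.5 Y -177.9 z 271.9 | Fx 0.06 Fy -0.14 Fz -0.91 | Mt 0.014 Mn 0.005 Mz -0.037 rot [-90.   -0.  -10.7]
t 15.08 X -102.5 Y -177.9 z 271.8 | Fx -0.16 Fy 0.68 Fz -1.97 | Mt 0.044 Mn 0.018 Mz -0.000 rot [-90.   -0.  -10.6]
t 15.13 X -102.4 Y -177.8 z 271.8 | Fx 0.12 Fy -0.21 Fz -1.92 | Mt 0.005 Mn 0.020 Mz -0.005 rot [-90.   -0.  -10.6]
tcp U 0.6 W 0.0 z 271.8
hook Z 111 11 U-tcp [ 9.  10.2 11.3] W-tcp 0.4
hook Z 116 11 U-tcp [ 6.5  9.7 11.2] W-tcp 0.6
hook Z 121 1 U-tcp [8.4 8.4 8.4] W-tcp 6.9
hook Z 126 22 U-tcp [-13.9   9.1  19.6] W-tcp 1.5
hook Z 131 23 U-tcp [-13.1   9.7  21.6] W-tcp 2.1
hook Z 136 8 U-tcp [-14.2   7.   10.3] W-tcp 1.0
hook Z 141 3 U-tcp [-11.8  -8.8  -7.6] W-tcp 2.3
hook Z 146 4 U-tcp [-5.4 -2.7 -0.6] W-tcp 3.0
hook Z 151 2 U-tcp [1.  1.3 1.5] W-tcp 2.8
hook Z 156 4 U-tcp [4.3 5.9 9.9] W-tcp 3.1
hook Z 161 16 U-tcp [-3.5  3.7 14.5] W-tcp 0.9
hook Z 166 20 U-tcp [-2.4  2.  15. ] W-tcp 2.5
hook Z 171 4 U-tcp [13.5 14.5 15.5] W-tcp 1.2
hook Z 176 6 U-tcp [-13.4 -11.5  14.5] W-tcp 1.3
hook Z 181 10 U-tcp [-13.1  13.   15.9] W-tcp 2.6
hook Z 186 10 U-tcp [-10.2   3.7  11.3] W-tcp 2.7
hook Z 191 10 U-tcp [ 5.1 10.  11.4] W-tcp 5.0
hook Z 196 7 U-tcp [ 8.7 11.2 11.8] W-tcp 2.8
```

View pics/v12.png

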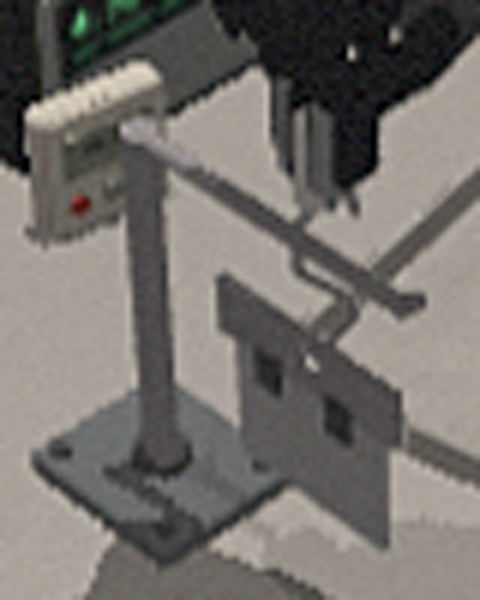

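Call:
arm_command(rows=[0,0.25,0,0,0,0,-1,0,0.5,0,0,0,0,-1,0,0.75,0,0,0,0,-1,0,1.0,0,0,0,0,-1,0,1.25,0,0,0,0,-1,0,1.5,0,0,0,0,-1,0,1.65,0,0,0,0,-1,0,1.75,0,0,0,0,-1,0,1.85,0,0,0,0,-1,0,1.85,0,0,0,0,-1,0,1.85,0,0,0,0,-1])

```text
time: 16.1
ee_pos: [0.6011, 0.0524, 0.2534]
tcp_rot: [-90.0, -0.0, -10.6]
wrist_force: [-1.7, 0.5, -2.5]
opening: 0.0082
```

```bash
python3 st.py 5;python3 pic.py 13 190 110 270 210 6
```

```text
t 16.10 X -102.5 Y -177.9 z 253.4 | Fx -1.02 Fy 1.51 Fz -2.47 | Mt -0.019 Mn -0.007 Mz 0.008 rot [-90.   -0.  -10.6]
t 16.15 X -102.5 Y -177.9 z 253.5 | Fx 0.15 Fy -0.14 Fz -2.20 | Mt -0.003 Mn -0.007 Mz 0.025 rot [-90.   -0.  -10.6]
t 16.20 X -102.5 Y -177.9 z 253.5 | Fx -0.29 Fy -0.09 Fz -1.09 | Mt 0.013 Mn 0.027 Mz 0.025 rot [-90.   -0.  -10.6]
t 16.25 X -102.5 Y -177.9 z 253.5 | Fx 1.46 Fy 0.46 Fz -1.42 | Mt 0.002 Mn 0.023 Mz 0.003 rot [-90.   -0.  -10.7]
t 16.30 X -102.5 Y -177.9 z 253.5 | Fx 0.28 Fy 0.30 Fz -0.32 | Mt 0.032 Mn 0.015 Mz -0.004 rot [-90.   -0.  -10.6]
```

View pics/v13.png

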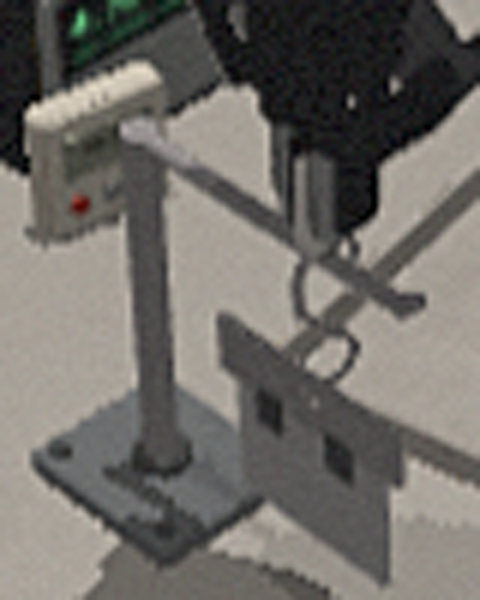

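Call:
arm_command(rows=[0,0.05,0,0,0,0,-1,0,0.1,0,0,0,0,-1,0,0.15,0,0,0,0,-1,0,0.15,0,0,0,0,-1])

```text
time: 16.68
ee_pos: [0.6011, 0.0524, 0.2523]
tcp_rot: [-90.0, -0.0, -10.7]
wrist_force: [-0.3, -0.4, 2.7]
opening: 0.0083
```

```bash
python3 st.py 5
```

```text
t 16.68 X -102.5 Y -177.9 z 252.3 | Fx -0.51 Fy -0.12 Fz 2.66 | Mt 0.077 Mn 0.026 Mz 0.036 rot [-90.   -0.  -10.7]
t 16.73 X -102.5 Y -177.9 z 252.3 | Fx -0.11 Fy 0.39 Fz 1.89 | Mt 0.132 Mn 0.100 Mz -0.015 rot [-90.   -0.  -10.7]
t 16.78 X -102.5 Y -177.9 z 252.3 | Fx -0.55 Fy -0.12 Fz 3.16 | Mt 0.068 Mn 0.090 Mz -0.007 rot [-90.   -0.  -10.7]
t 16.83 X -102.5 Y -177.9 z 252.2 | Fx 0.00 Fy 0.82 Fz 2.23 | Mt 0.136 Mn 0.089 Mz -0.052 rot [-90.   -0.  -10.6]
t 16.88 X -102.5 Y -178.0 z 252.2 | Fx -0.07 Fy 0.91 Fz 3.04 | Mt 0.109 Mn 0.112 Mz 0.035 rot [-90.   -0.  -10.7]
```

Call:
arm_command(rows=[0,0,0,0,0,0,-0.6,0,0,0,0,0,0,-0.6,0,0,0,0,0,0,-0.6,0,0,0,0,0,0,-0.4,0,0,0,0,0,0,-0.2,0,0,0,0,0,0,0,0,0,0,0,0,0,0,0,0,0,0,0,0,0], force=20)

```text
time: 17.55
ee_pos: [0.601, 0.0525, 0.2518]
tcp_rot: [-90.0, 0.0, -10.7]
wrist_force: [-0.2, 1.0, 0.1]
opening: 0.0427
```

```bash
python3 st.py 2;python3 pic.py 14 190 110 270 210 6
```

```text
t 17.55 X -102.5 Y -177.9 z 251.8 | Fx 0.44 Fy 0.87 Fz 0.11 | Mt 0.039 Mn -0.031 Mz -0.008 rot [-90.    0.  -10.7]
t 17.60 X -102.5 Y -177.9 z 251.9 | Fx -0.42 Fy -0.59 Fz 0.37 | Mt 0.050 Mn 0.014 Mz 0.009 rot [-90.   -0.  -10.7]
```

View pics/v14.png

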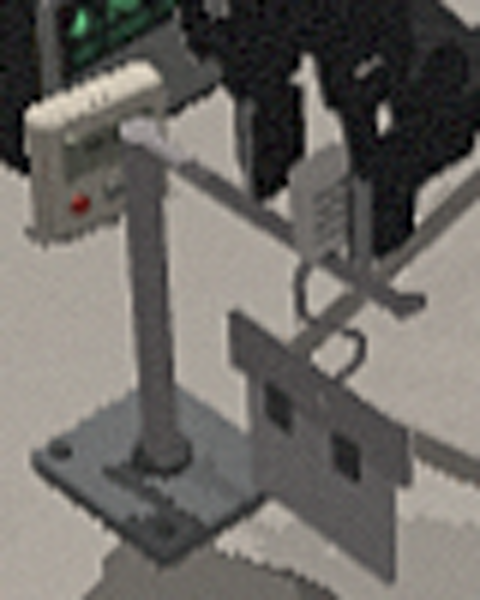

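Hook hangs, slightly tilted. Withdraw straight up and let it settle.

Call:
arm_command(rows=[0,-0.5,0,0,0,0,0.1,0,-1.5,0,0,0,0,0.1,0,-3,0,0,0,0,0.1,0,-5,0,0,0,0,0.1,0,-7,0,0,0,0,0.1,0,-9,0,0,0,0,0.1,0,-10,0,0,0,0,0.1,0,-10,0,0,0,0,0.1,0,-10,0,0,0,0,0.1,0,-10,0,0,0,0,0.1,0,-10,0,0,0,0,0.1,0,-10,0,0,0,0,0.1])

```text
time: 18.65
ee_pos: [0.6009, 0.0524, 0.3509]
tcp_rot: [-90.0, 0.1, -10.7]
wrist_force: [-0.0, -0.6, -0.2]
opening: 0.0472
```

Call:
arm_command(rows=[0,0,0,0,0,0,0.1,0,0,0,0,0,0,0.1,0,0,0,0,0,0,0.1,0,0,0,0,0,0,0.1,0,0,0,0,0,0,0.1,0,0,0,0,0,0,0.1,0,0,0,0,0,0,0.1,0,0,0,0,0,0,0.1,0,0,0,0,0,0,0.1,0,0,0,0,0,0,0.1,0,0,0,0,0,0,0.1,0,0,0,0,0,0,0.1])

```text
time: 19.65
ee_pos: [0.6011, 0.0525, 0.3519]
tcp_rot: [-90.0, -0.0, -10.6]
wrist_force: [0.7, -0.3, -0.9]
opening: 0.0473
```

```bash
python3 st.py 1;python3 pic.py 15 190 110 270 210 6
cat > mo.py <<'E'
from h import *
F=[]
for i in range(14): F.append(imaging.camera('scene')['pixels'][120:215,215:280].astype(np.float32))
print([round(float(np.abs(cv2.GaussianBlur(F[i],(3,3),0)-cv2.GaussianBlur(F[0],(3,3),0)).mean()),2) for i in range(14)])
E
python3 mo.py
```

```text
t 19.65 X -102.5 Y -177.9 z 351.9 | Fx 0.34 Fy -0.67 Fz -0.85 | Mt -0.028 Mn -0.022 Mz -0.072 rot [-90.   -0.  -10.6]
[0.0, 0.83, 0.83, 0.84, 0.83, 0.84, 0.85, 0.83, 0.81, 0.83, 0.84, 0.83, 0.83, 0.82]
```

View pics/v15.png

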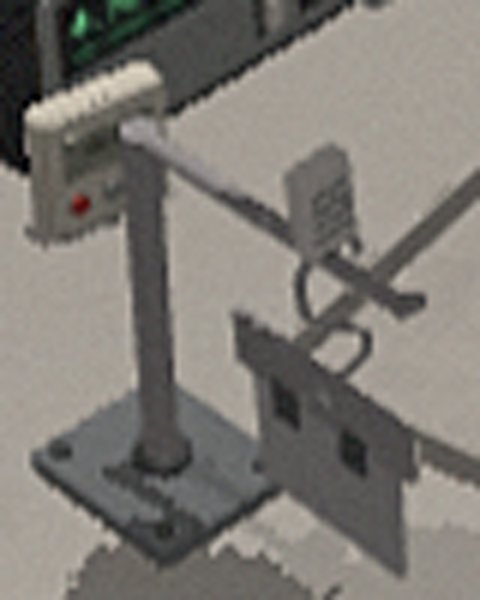

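Run:
```python
from cloud import *
D=shot('scene','s16');shot('top','t16');P=cloud(D)
a=np.radians(79.35);u=np.array([np.cos(a),np.sin(a)]);w=np.array([-u[1],u[0]]);B=np.array([.601,.052])
U=(P[...,:2]-B)@u*1e3;W=(P[...,:2]-B)@w*1e3;Z=P[...,2]*1e3
g=(abs(W)<14)&(abs(U)<30)&(Z>174)&(Z<230)
for lo in range(174,222,6):
    s=g&(Z>=lo)&(Z<lo+6)
    if s.sum(): print('grip Z',lo,s.sum(),'U',np.percentile(U[s],[0,50,100]).round(1))
pl=(abs(W)<50)&(abs(U)<40)&(Z<128)&(Z>12)
for lo in range(18,128,10):
    s=pl&(Z>=lo)&(Z<lo+10)
    if s.sum(): print('plate Z',lo,s.sum(),'U',np.percentile(U[s],[5,50,95]).round(1),'W',W[s].min().round(1),W[s].max().round(1))
a=D['pixels']
o=sensors.get_obs();print(o['time'],o['wrist_force'])
cv2.imwrite('pics/v16.png',cv2.resize(a[90:330,110:370],None,fx=2.3,fy=2.3))
```

```text
grip Z 174 26 U [-7.6  7.5 13.9]
grip Z 180 23 U [-5.3  7.6 14.3]
grip Z 186 28 U [-6.1  5.9 14.9]
grip Z 192 26 U [-6.1  7.4 15. ]
grip Z 198 24 U [-3.2  9.4 16. ]
grip Z 204 44 U [-4.4  5.6 15.1]
plate Z 38 56 U [-0.1  2.1  4. ] W -33.0 39.8
plate Z 48 71 U [-0.1  2.   4.3] W -35.5 41.2
plate Z 58 80 U [0.7 3.  4.6] W -34.1 40.1
plate Z 68 77 U [0.7 3.1 4.8] W -33.1 39.2
plate Z 78 75 U [1.4 3.8 6.6] W -36.8 39.8
plate Z 88 102 U [1.4 4.1 7.2] W -46.1 46.4
plate Z 98 100 U [1.5 3.9 6.3] W -44.0 47.2
plate Z 108 156 U [-12.2   3.    6.7] W -43.3 47.1
plate Z 118 12 U [-16.7 -12.4   6.7] W 1.6 44.7
20.5 [-0.32774411  0.8176826  -0.58644787]
```

View pics/v16.png

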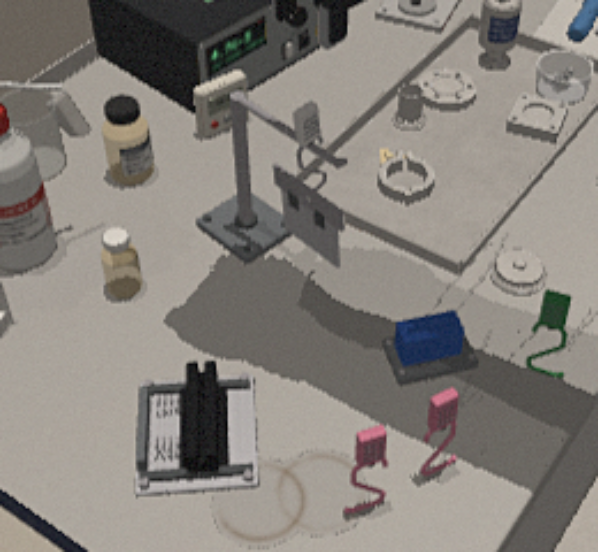

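The hook and plate hang still and upright. The grip centre is about 190 mm up, the plate's lower edge about 40 mm up, and the bystanders are where they were.

```bash
python3 -c "
from workcell import bot; print(bot.job_done())"
```

```text
the job is handed in; nothing more can be done
None
```

The plate is hanging free from the S-hook on the bar of the drying rail, and I handed the job in at about 20.5 s of the 69 s allowed; it reported no verdict.

I took the hook by its white grip and found the hole on the first try, at the strip's middle. The wrist sensor showed no clear push on the plate while the prong went in. I then lifted the plate out, set the arch over the bar, opened the fingers and withdrew straight up.

**Last checks:**
- **Motion:** the scene camera showed no movement over 14 frames.
- **Heights:** the grip centre was at about 190 mm (175 mm needed) and the plate's lower edge at about 40 mm (25 mm needed).
- **Tilt:** the plate leaned about 3–5° and the hook roughly 10°, both well within limits.
- **Clearance:** the plate stayed clear of the post and bar, and the flange and bottle looked unmoved.

**Disagreements:** the two cameras differed by 2–3 mm sideways. The network's `rail_mid` point was about 10 mm off the bar I measured in the depth images, so I used the depth measurement. I did not check contact forces directly beyond the noisy wrist readings.

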